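Find the loose bolt of the label-roll stand and hold its cap open

ROBOT

A 7-joint arm with a two-finger parallel gripper is mounted at the origin on a cart in front of the work surface, level with it; the furniture and walls round the work are solid. World frame = base frame: x ahead of the robot, y to its left, z up, the work surface at z = 0. Lengths are in m, angles in rad, forces in N, time in s.
With the tool pointing down it reaches from about 0.4 to 0.9 m from the base axis. Payload 5.6 kg.
Tool frame: the origin (TCP) lies midway between the tips of the shut fingers; the grasp point (between the pads) lies 19 mm behind it; z points along the fingers, y is the line along which they close (so a half turn about z gives the same grasp; the last joint's range is limited). The gripper opens to 92 mm and grips with 3 to 60 N. Pads are 20 mm wide; open, the fingers measure 128 mm over their backs; the gripper's body (75 mm by 189 mm) begins 69 mm behind the grasp point.
Start: joints at [-1.173, 0.468, -0.012, 1.603, 0.006, 1.071, -0.056], TCP at [0.277, 0.588, 0.215] pointing down, gripper open.
Joint ranges: [-2.53, 2.53], [-0.31, 2.02], [-1.57, 1.55], [0.28, 2.44], [-1.29, 4.43], [0.15, 1.84], [-2.92, 2.92]. Speed limits (rad/s): [2.57, 2.57, 3.14, 3.14, 3.14, 3.14, 3.14].

INTERFACE

Orientations are given as a 3x3 rotation matrix whose columns are the frame's x, y, z axes.
In Python, from station import env, effector, solver, viewer, workorder, search_frame, tip_of gives the robot as it stands. Calls block until the motion is done:
- env.reach(position, orientation): joint-space move of the TCP to a pose.
- env.movel(position, frame=None, rate=0.15): straight line of the TCP; frame=None keeps the orientation; rate is the mean speed in m/s.
- env.goto_joints(angles): joint-space move.
- effector.release() and effector.grasp(squeeze=None): open the fingers fully, or close them until they stop; squeeze is the grip in N (None keeps the last).
- env.pause(seconds).
- solver.inverse_kinematics(position, orientation): joint angles nearest the present ones, or None.
- env.sense(): the state.
- viewer.read_camera(name): name is "scene" or "side" or "wrist"; returns (picture, depth): 400x640x3 uint8, red, green, blue; 400x640 float32, m along the optical axis (not along the pixel's ray), 0 where there is no reading.
- viewer.camera_info(name): a dict with "intrinsics" (3x3 intrinsics, pixels), "dist_coeffs" ([k1, k2, p1, p2, k3] as OpenCV has them; the pictures are not rectified), "eye" and "rotation" of the camera in the world; the wrist camera has in their place "T_tool_cam" (4x4, takes a point from camera to tool coordinates, whose origin is the TCP and whose axes are the flange's). Camera axes: x right, y up, looking along -z (the intrinsics and any distortion apply to the point x, -y, -z); pixel columns grow to the right and rows downward; lengths in m; the calibration is good to about 2 mm. A picture is of the moment at which its call begins: read the wrist's pose just before it. camera_info takes no time and is no camera call.
A pose or a line that the arm cannot do raises env.PlanningError and nothing moves.
- workorder.finish_job(): hands the job in; it is judged then, once.
Trained networks look in the newest picture that a camera, given by its name, has taken for a name from the list of things; names that differ only in an ending like _2 or _b are one class to them, and where a whole thing is asked for, a point or a joint stands for the part that bears it (a point fixed in the world has none). Each returns a list of dicts, best first, with "score" (0 to 1); they miss things now and then, are a little off and sometimes report something else, mostly with a low value. They report only what shows in the picture. A call takes as long as a camera call.
- search_frame(camera, name): "at" ([x, y, z] in m, in world coordinates, good to about 4 mm: the middle of the surface that is visible of it).
- tip_of(camera, name): "at" ([x, y, z] in m, in world coordinates, good to about 4 mm: a listed point, or the origin of a listed thing).
The state is a dict: "t": time; "joint_positions": joint angles; "joint_velocities": joint speeds; "tau": joint torques, N m; "ee_pos": TCP position; "tcp_rot": TCP orientation; "wrist_force": force on the tool from outside, world axes, zero at the start; "moment": the same for the moment, N m; "gripper_width": finger opening in m; "grasp_force": force on a finger pad.
Only numpy, scipy, OpenCV 4.12 (cv2) and the standard library are available. Lean on these libraries where they do the work, as an engineer would, in place of code of your own. Each camera call takes 0.05 s, during which the arm holds its last target. There are 200 camera calls.

TASK

The label-roll stand rocks because one of its three capped bolts is loose. With the fingertips, tap firmly (about 15 N) down on the top of all three caps, one after another from left to right as the robot sees them: the loose bolt sinks and stays down. Then take the sunken bolt's cap by the cross bar of its tab, lift it clearly more than halfway to upright and finish still holding it open for the colleague with the spanner, with the bolt still down, the other two caps shut and everything lying around left alone.

Things in the scene. Friction and masses are not known exactly. Their poses are not given: they have to be found in the camera images.
- stand: label-roll stand fixed to the table: grey base plate 200 x 290 mm, 12 mm thick; three capped bolts in a line along its front, a label roll (150 mm high) 115 mm behind them. Origin: on the table top under the middle bolt; x points away from the robot (yaw within 0.4 rad), y left along the bolts, z up. Bolts at x = 0, y = +90 (left), 0, -90 mm (right), in steel bosses 50 mm across, 36 mm high
- bolt_left (a joint): how far the left bolt has sunk straight down, m: 0 at the start, at most 0.008. All three look alike: steel flange 44 mm across, 8 mm above its boss, head hidden by the cap. A tight bolt yields under 2 mm when tapped; the loose one sinks 8 mm under about 10 N and stays down by friction alone (about 8 N draws it up again)
- cap_left (a joint): opening of the left bolt's cap, rad: 0 shut, at most 1.35. Round black plastic cap 44 mm across, carried by its bolt. Hinge line along the stand's y, 25 mm behind the cap's centre and 13.5 mm below its top face; the front swings up and away from the robot, a light spring (about 1 N at the tab) shuts it when let go
- top_left (a point): centre of the flat top face of the left cap, 63.5 mm above the table at the start; moves with the cap
- tab_left (a point): centre of the small round cross bar (9 mm thick, 16 mm long along the stand's y, with flat ends to pinch) at the end of the left cap's tab, a neck 8 mm wide and 5 mm thick that sticks out level towards the robot. The point is 48 mm in front of the cap's centre, 73 mm in front of the hinge line and 10.5 mm above it (cap shut), 60.5 mm above the table at the start; moves with the cap
- bolt_middle (a joint): how far the middle bolt has sunk straight down, m: 0 at the start, at most 0.008. All three look alike: steel flange 44 mm across, 8 mm above its boss, head hidden by the cap. A tight bolt yields under 2 mm when tapped; the loose one sinks 8 mm under about 10 N and stays down by friction alone (about 8 N draws it up again)
- cap_middle (a joint): opening of the middle bolt's cap, rad: 0 shut, at most 1.35. Round black plastic cap 44 mm across, carried by its bolt. Hinge line along the stand's y, 25 mm behind the cap's centre and 13.5 mm below its top face; the front swings up and away from the robot, a light spring (about 1 N at the tab) shuts it when let go
- top_middle (a point): centre of the flat top face of the middle cap, 63.5 mm above the table at the start; moves with the cap
- tab_middle (a point): centre of the small round cross bar (9 mm thick, 16 mm long along the stand's y, with flat ends to pinch) at the end of the middle cap's tab, a neck 8 mm wide and 5 mm thick that sticks out level towards the robot. The point is 48 mm in front of the cap's centre, 73 mm in front of the hinge line and 10.5 mm above it (cap shut), 60.5 mm above the table at the start; moves with the cap
- bolt_right (a joint): how far the right bolt has sunk straight down, m: 0 at the start, at most 0.008. All three look alike: steel flange 44 mm across, 8 mm above its boss, head hidden by the cap. A tight bolt yields under 2 mm when tapped; the loose one sinks 8 mm under about 10 N and stays down by friction alone (about 8 N draws it up again)
- cap_right (a joint): opening of the right bolt's cap, rad: 0 shut, at most 1.35. Round black plastic cap 44 mm across, carried by its bolt. Hinge line along the stand's y, 25 mm behind the cap's centre and 13.5 mm below its top face; the front swings up and away from the robot, a light spring (about 1 N at the tab) shuts it when let go
- top_right (a point): centre of the flat top face of the right cap, 63.5 mm above the table at the start; moves with the cap
- tab_right (a point): centre of the small round cross bar (9 mm thick, 16 mm long along the stand's y, with flat ends to pinch) at the end of the right cap's tab, a neck 8 mm wide and 5 mm thick that sticks out level towards the robot. The point is 48 mm in front of the cap's centre, 73 mm in front of the hinge line and 10.5 mm above it (cap shut), 60.5 mm above the table at the start; moves with the cap
- marker: marker pen, 17 x 135 x 16 mm, lying on the base plate between bolts and roll; a bystander; origin at the centre of its underside
- carton: small closed pale carton, 60 x 110 x 46 mm, standing to the left of the stand; a bystander; origin at the centre of its underside
- keys: bunch of keys lying flat, 94 x 118 x 8 mm, at the right front of the stand; a bystander; origin at the centre of its underside

How it is judged:
By the outcome, as a careful person would: the job done as asked, in the order asked, and still so for the second after the job is handed in, while the arm keeps its last pose, push and grip.
It also fails if it takes over 43 s, if anything falls off the work surface, if the arm or the gripper's body presses on something with over 40 N, if the wrist force passes 120 N, or if a joint passes its speed limit or range.

## Working session

There is one attempt and no reset: what is moved stays moved. The work goes in short steps, each a Python script; the robot and the scene stay as the last script left them, time stands still between calls to the robot, and variables do not carry over. Pictures are saved under pics/ and viewed, at most 10 in all, crops included, and the job is handed in when it is done.

```bash
mkdir -p pics; ls; python3 - <<'E'
from station import *
from station import env, viewer, search_frame, tip_of
import cv2, numpy as np
for c in ("scene","side"):
    p,d=viewer.read_camera(c); cv2.imwrite(f"pics/{c}0.png",p[:,:,::-1])
    i=viewer.camera_info(c); print(c,i["eye"],np.round(i["rotation"],2).tolist())
    for n in ("stand","top_left","top_middle","top_right","tab_left","tab_middle","tab_right","marker","carton","keys"):
        print(n,[(np.round(r["at"],4).tolist(),round(r["score"],2)) for r in tip_of(c,n)[:4]])
s=env.sense();print(s["t"],s["wrist_force"],s["gripper_width"],s["tcp_rot"])
E
```

```text
pics
scene [ 0.25798308 -0.29854926  0.69762553] [[0.87, 0.37, -0.32], [-0.49, 0.65, -0.59], [-0.01, 0.67, 0.74]]
stand [([0.583, 0.2301, -0.0027], 0.84)]
top_left [([0.5698, 0.3183, 0.0667], 0.79)]
top_middle [([0.5766, 0.2305, 0.0658], 0.82)]
top_right [([0.5843, 0.2299, -0.0014], 0.75), ([0.5977, 0.1408, 0.0618], 0.59)]
tab_left [([0.5229, 0.3136, 0.0593], 0.8), ([0.5788, 0.2326, 0.066], 0.75), ([0.5781, 0.4422, 0.0004], 0.74)]
tab_middle [([0.5326, 0.2203, 0.063], 0.81), ([0.5692, 0.3171, 0.0611], 0.32)]
tab_right [([0.5322, 0.2182, 0.0618], 0.28)]
marker [([0.6339, 0.2325, 0.0143], 0.6), ([0.5464, 0.131, 0.0574], 0.44)]
carton [([0.5758, 0.4412, 0.0008], 0.77)]
keys [([0.5437, 0.012, -0.0021], 0.7)]
side [0.53544173 1.1633168  0.62799839] [[-1.0, -0.0, 0.02], [0.02, -0.48, 0.87], [0.0, 0.87, 0.48]]
stand [([0.5779, 0.2271, -0.0014], 0.55)]
top_left [([0.5651, 0.3173, 0.0635], 0.7)]
top_middle [([0.5804, 0.2312, 0.0648], 0.75)]
top_right [([0.5675, 0.3177, 0.066], 0.65), ([0.5908, 0.1398, 0.0605], 0.57)]
tab_left [([0.5177, 0.3115, 0.0568], 0.97)]
tab_middle [([0.5307, 0.2229, 0.0605], 0.69)]
tab_right [([0.5453, 0.1322, 0.0621], 0.64), ([0.5642, 0.3182, 0.0635], 0.37)]
marker [([0.6408, 0.226, 0.014], 0.81)]
carton [([0.5737, 0.4428, 0.0], 0.82)]
keys [([0.5396, 0.0073, 0.0002], 0.67)]
1.1 [ 0.38488963 -0.16224659 -0.81411696] 0.09178405586247912 [[-9.04399158e-01  4.26687431e-01  1.96679201e-05]
 [ 4.26687431e-01  9.04399157e-01  3.31802030e-05]
 [-3.63007481e-06  3.84002019e-05 -9.99999999e-01]]
```

View pics/scene0.png

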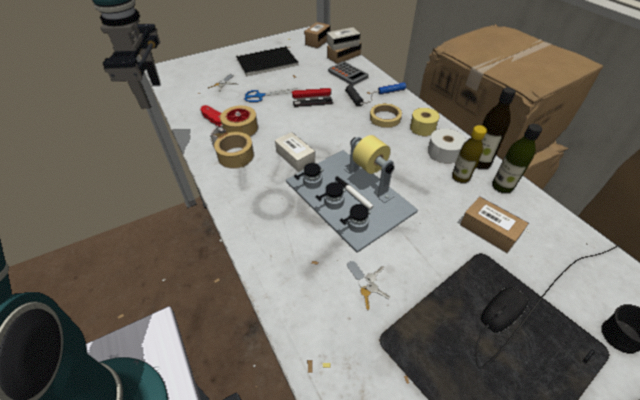

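```bash
cat > h.py <<'E'
import numpy as np
from station import env, effector, solver, viewer, workorder, tip_of
L={"top_left":(0,.09),"top_middle":(0,0),"top_right":(0,-.09),"tab_left":(-.048,.09),"tab_middle":(-.048,0),"tab_right":(-.048,-.09)}
def fit(obs):
    """least-squares planar pose from (name, xy)"""
    a=np.array([L[n] for n,_ in obs]); b=np.array([p[:2] for _,p in obs])
    H=(a-a.mean(0)).T@(b-b.mean(0)); yaw=np.arctan2(H[0,1]-H[1,0],H[0,0]+H[1,1])
    c,s=np.cos(yaw),np.sin(yaw); R=np.array([[c,-s],[s,c]]); t=b.mean(0)-R@a.mean(0)
    return t,yaw,b-(a@R.T+t)
obs=[("top_left",(.5698,.3183)),("top_middle",(.5766,.2305)),("top_right",(.5977,.1408)),("tab_left",(.5229,.3136)),("tab_middle",(.5326,.2203)),
("top_left",(.5651,.3173)),("top_middle",(.5804,.2312)),("top_right",(.5908,.1398)),("tab_left",(.5177,.3115)),("tab_middle",(.5307,.2229)),("tab_right",(.5453,.1322))]
T,YAW,RES=fit(obs)
c,s=np.cos(YAW),np.sin(YAW)
def W(x,y,z): return np.array([T[0]+c*x-s*y,T[1]+s*x+c*y,z])
ROT=np.array([[-c,-s,0],[-s,c,0],[0,0,-1.]])  # tool y along stand y; x toward robot, like the start pose
if ROT[:,0]@np.cross(ROT[:,1],ROT[:,2])<0: ROT[:,0]*=-1
E
python3 -c "
from h import *
print(T,YAW,np.round(RES*1000,1).tolist(),np.linalg.det(ROT))
for x,y,z in [(0,.09,.08),(0,0,.08),(0,-.09,.08),(-.048,0,.04),(-.048,.09,.04),(-.048,-.09,.04)]: print(np.round(solver.inverse_kinematics(W(x,y,z),ROT),2))
print(env.sense()['t'])"
```

```text
[0.58000837 0.22945927] 0.1451169412738793 [[2.8, -0.2], [-3.4, 1.0], [4.7, 0.4], [3.4, 2.0], [0.1, -2.2], [-1.9, -1.2], [0.4, 1.7], [-2.2, -0.6], [-1.8, -0.1], [-1.8, 0.4], [-0.2, -1.3]] 1.0
[-0.54  0.62 -0.04  1.69  0.03  0.83  1.13]
[-0.43  0.58  0.    1.77 -0.    0.79  1.29]
[-0.33  0.56  0.05  1.81 -0.04  0.78  1.46]
[-0.45  0.58 -0.01  1.9   0.01  0.66  1.25]
[-0.56  0.62 -0.05  1.82  0.04  0.7   1.09]
[-0.34  0.56  0.05  1.94 -0.04  0.64  1.45]
1.1
```

The scene picture shows the three caps at about (312,172), (333,193) and (358,217), with their tabs pointing toward the robot. The carton is at (295,150), the pen lies behind the bolts at about (352,195), and the keys are at (368,283). The fitted pose agrees with this, so I'll tap the left cap.

```bash
cat >> h.py <<'E'
def tap(y,z0=.0665,target=15.,zmin=.049):
    env.movel(W(0,y,z0),ROT,rate=.1)
    f0=env.sense()["wrist_force"][2]; z=z0; log=[]
    while z>zmin:
        z-=.001; env.movel(W(0,y,z),ROT,rate=.03)
        q=env.sense(); f=q["wrist_force"][2]-f0; log.append((round(z*1e3,1),round(q["ee_pos"][2]*1e3,2),round(f,1)))
        if f>=target: break
    env.movel(W(0,y,.085),ROT,rate=.1)
    print(log,"t",env.sense()["t"])
E
python3 -c "
from h import *
t=env.sense()['t'];effector.grasp(5);print(env.sense()['t']-t)
env.reach(W(0,.09,.085),ROT);print(env.sense()['t'],env.sense()['ee_pos']-W(0,.09,.085))
tap(.09)"
```

```text
1.3417
3.975 [-0.00056844  0.00161749  0.00038697]
[(65.5, np.float64(65.85), np.float64(-1.7)), (64.5, np.float64(64.58), np.float64(-0.8)), (63.5, np.float64(63.87), np.float64(1.4)), (62.5, np.float64(63.15), np.float64(3.8)), (61.5, np.float64(62.24), np.float64(5.7)), (60.5, np.float64(61.32), np.float64(5.4)), (59.5, np.float64(60.3), np.float64(5.7)), (58.5, np.float64(59.32), np.float64(6.1)), (57.5, np.float64(58.33), np.float64(5.1)), (56.5, np.float64(57.33), np.float64(5.8)), (55.5, np.float64(56.32), np.float64(6.3)), (54.5, np.float64(55.73), np.float64(8.4)), (53.5, np.float64(55.56), np.float64(13.5)), (52.5, np.float64(55.42), np.float64(18.0))] t 8.2833
```

Under load the left cap went down by about 8 mm, so the left bolt is the loose one. Next I'll tap the middle and right caps.

```bash
python3 -c "
from h import *
for y in (0,-.09):
    env.movel(W(0,y,.085),ROT,rate=.15); tap(y,zmin=.055)
env.movel(W(-.06,-.07,.13),ROT,rate=.25)
print(env.sense()['t'])
import cv2
for cam in ('scene','side'):
    p,d=viewer.read_camera(cam); cv2.imwrite(f'pics/{cam}1.png',p[:,:,::-1])
    for n in ('top_left','tab_left','top_middle'): print(cam,n,[(np.round(r['at'],4).tolist(),round(r['score'],2)) for r in tip_of(cam,n)[:3]])
print(W(0,.09,.0555),W(-.048,.09,.0525))
p=cv2.imread('pics/scene1.png')[120:260,230:450]; q=cv2.imread('pics/side1.png')
cv2.imwrite('pics/a1.png',np.vstack([cv2.resize(p,(440,280)),cv2.resize(q[100:300,160:480],(440,275))]))
"
```

```text
[(65.5, np.float64(65.79), np.float64(-0.9)), (64.5, np.float64(64.59), np.float64(0.1)), (63.5, np.float64(63.81), np.float64(3.0)), (62.5, np.float64(63.27), np.float64(6.9)), (61.5, np.float64(63.1), np.float64(12.5)), (60.5, np.float64(62.95), np.float64(16.9))] t 11.2583
[(65.5, np.float64(65.85), np.float64(-0.3)), (64.5, np.float64(64.59), np.float64(-0.7)), (63.5, np.float64(63.81), np.float64(1.9)), (62.5, np.float64(63.28), np.float64(6.6)), (61.5, np.float64(63.09), np.float64(12.2)), (60.5, np.float64(62.91), np.float64(17.0))] t 14.2333
14.6917
scene top_left [([0.5841, 0.2303, -0.0037], 0.7), ([0.5806, 0.2268, 0.0652], 0.5), ([0.5249, 0.3124, 0.0525], 0.37)]
scene tab_left [([0.5223, 0.3117, 0.0521], 0.83)]
scene top_middle [([0.5796, 0.2287, 0.0642], 0.37)]
side top_left [([0.5653, 0.3175, 0.0577], 0.96)]
side tab_left [([0.5173, 0.3109, 0.0497], 0.69), ([0.5755, 0.4456, -0.0017], 0.6)]
side top_middle [([0.5816, 0.2287, 0.0639], 0.55)]
[0.56699364 0.31851328 0.0555    ] [0.51949817 0.31157209 0.0525    ]
```

View pics/a1.png

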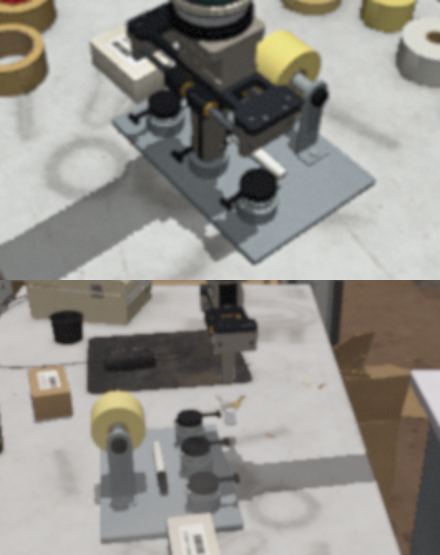

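The side view (lower half) shows the left cap at about (203,483) sitting on its boss, with the other two standing higher. The carton at (190,530) is close to where the left finger will open, so I'll check its extent before descending.

```bash
python3 -c "
from h import *
import cv2
P=[]
for cam in ('scene','side'):
    p,d=viewer.read_camera(cam); i=viewer.camera_info(cam)
    v,u=np.mgrid[:400,:640]; n=cv2.undistortPoints(np.stack([u.ravel(),v.ravel()],1).astype(np.float32)[:,None],i['intrinsics'],np.array(i['dist_coeffs']))[:,0]
    D=d.ravel(); X=np.stack([n[:,0]*D,-n[:,1]*D,-D],1)@np.array(i['rotation']).T+i['eye']
    m=(D>0)&(abs(X[:,2]-.046)<.006)&(X[:,1]>.37)&(X[:,1]<.53)&(abs(X[:,0]-.575)<.09)
    Q=X[m,:2].astype(np.float32)
    if len(Q)>20:
        r=cv2.minAreaRect(Q*1000); print(cam,len(Q),r,np.round(cv2.boxPoints(r)).tolist())
for x in (-.058,-.038): print(W(x,.154,.04))
print(env.sense()['t'])
"
```

```text
scene 437 ((579.0626220703125, 440.5927734375), (62.148963928222656, 113.34687805175781), 9.252602577209473) [[539.0, 492.0], [558.0, 380.0], [619.0, 390.0], [601.0, 502.0]]
side 1425 ((575.2635498046875, 444.1595153808594), (60.545467376708984, 113.64982604980469), 9.684216499328613) [[536.0, 495.0], [555.0, 383.0], [615.0, 393.0], [596.0, 505.0]]
[0.50034836 0.3734533  0.04      ]
[0.52013814 0.37634546 0.04      ]
15.1917
```

```bash
python3 -c "
from h import *
effector.release()
env.movel(W(-.048,.09,.11),ROT,rate=.2)
env.movel(W(-.048,.09,.0385),ROT,rate=.08); a=env.sense()
print(a['t'],a['ee_pos']-W(-.048,.09,.0385),a['wrist_force'])
effector.grasp(5); a=env.sense()
print(a['t'],a['gripper_width'],a['grasp_force'],a['ee_pos']-W(-.048,.09,.0385),a['wrist_force'])
import cv2
p,d=viewer.read_camera('side'); cv2.imwrite('pics/s2.png',p[100:300,160:480,::-1])
"
```

```text
18.5667 [0.00041509 0.0002656  0.0004765 ] [ 0.17725198 -0.75300284  0.44777963]
19.7 0.015753821068623886 5.000002384185791 [ 1.85579735e-05 -1.87228461e-04 -4.30504873e-05] [-0.5282643  -0.55825678 -0.31676293]
```

View pics/s2.png

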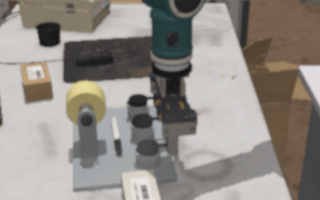

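The bar is gripped: the width is 15.75 mm, and the crop shows the gripper on the left tab at about (180,145). I'll swing it along the hinge arc and correct radially from the wrist force, biased so it never pulls the bolt up.

```bash
python3 -c "
from h import *
r=np.hypot(.073,.0105); p0=np.arctan2(.0105,.073); off=0.
ex=W(1,0,0)-W(0,0,0)
F0=env.sense()['wrist_force'].copy()
for th in np.arange(.07,1.09,.07):
    ph=th+p0
    x=.025-(r+off)*np.cos(ph); z=.0385-.0105+(r+off)*np.sin(ph)
    env.movel(W(x,.09,z),ROT,rate=.04)
    F=np.mean([env.sense()['wrist_force'] for _ in range(3)],0)-F0
    Fx=F@ex; Fr=-Fx*np.cos(ph)+F[2]*np.sin(ph); Ft=Fx*np.sin(ph)+F[2]*np.cos(ph)
    off+=np.clip(.00012*(Fr-1),-.0006,.0006)
    s=env.sense(); print(round(th,2),'Fr %.1f Ft %.1f Fz %.1f Fy' %(Fr,Ft,F[2]),round(F[1],1),'off %.2f'%(off*1e3),'w %.4f'%s['gripper_width'],round(s['t'],2))
    if abs(Fr)>12 or s['gripper_width']<.012: print('stop');break
import cv2
env.pause(.3); print(env.sense()['wrist_force']-F0)
for c in ('side','scene'):
    p,d=viewer.read_camera(c); cv2.imwrite(f'pics/{c}3.png',p[:,:,::-1])
    for n in ('tab_left','top_left','tab_middle','tab_right'): print(c,n,[(np.round(q['at'],4).tolist(),round(q['score'],2)) for q in tip_of(c,n)[:2]])
print(W(x,.09,z+.014))
a=cv2.imread('pics/side3.png')[120:300,200:440];b=cv2.imread('pics/scene3.png')[90:270,230:470]
cv2.imwrite('pics/a3.png',cv2.resize(np.hstack([a,b]),(800,300)))
"
```

```text
0.07 Fr -1.6 Ft -1.2 Fz -1.5 Fy 0.7 off -0.31 w 0.0162 20.02
0.14 Fr 0.8 Ft -0.3 Fz -0.1 Fy -0.2 off -0.34 w 0.0160 20.3
0.21 Fr 1.4 Ft -1.1 Fz -0.6 Fy 0.1 off -0.29 w 0.0157 20.57
0.28 Fr 1.7 Ft -0.3 Fz 0.4 Fy -0.2 off -0.21 w 0.0159 20.85
0.35 Fr 2.1 Ft -2.3 Fz -1.1 Fy -0.6 off -0.08 w 0.0158 21.12
0.42 Fr 0.8 Ft -0.7 Fz -0.1 Fy -0.7 off -0.10 w 0.0158 21.4
0.49 Fr 1.1 Ft -0.9 Fz -0.1 Fy -0.3 off -0.09 w 0.0158 21.68
0.56 Fr 0.3 Ft -1.2 Fz -0.7 Fy -1.4 off -0.18 w 0.0159 21.95
0.63 Fr 0.4 Ft -0.5 Fz -0.1 Fy -0.7 off -0.25 w 0.0158 22.23
0.7 Fr 1.1 Ft 0.8 Fz 1.4 Fy -0.2 off -0.24 w 0.0158 22.5
0.77 Fr 2.2 Ft -0.7 Fz 1.3 Fy -0.6 off -0.09 w 0.0158 22.77
0.84 Fr 0.5 Ft -0.4 Fz 0.2 Fy 0.2 off -0.14 w 0.0157 23.05
0.91 Fr 0.9 Ft -0.6 Fz 0.5 Fy -0.6 off -0.15 w 0.0154 23.32
0.98 Fr 0.1 Ft -0.8 Fz -0.3 Fy 0.2 off -0.26 w 0.0162 23.6
1.05 Fr 2.2 Ft -0.3 Fz 1.9 Fy 0.9 off -0.12 w 0.0161 23.88
[-1.45830112 -0.13515068  0.60794758]
side tab_left [([0.5574, 0.3182, 0.1063], 0.51)]
side top_left [([0.5883, 0.3208, 0.0703], 0.6)]
side tab_middle [([0.5293, 0.224, 0.0576], 0.61)]
side tab_right []
scene tab_left [([0.5644, 0.3193, 0.108], 0.47), ([0.5764, 0.4408, 0.003], 0.4)]
scene top_left [([0.5925, 0.3194, 0.0704], 0.59)]
scene tab_middle [([0.535, 0.2211, 0.0606], 0.56)]
scene tab_right [([0.546, 0.1331, 0.0608], 0.79)]
[0.56489884 0.31820713 0.11030034]
```

View pics/a3.png

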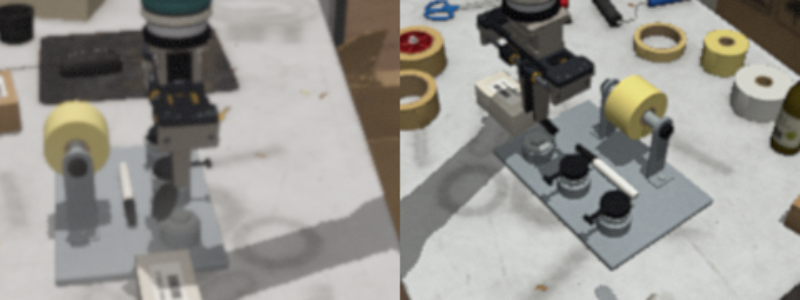

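The left cap is open about 1.05 rad and held in the fingers (side view about (165,200), scene view about (545,125)). Its measured top height of 70.4 mm matches the bolt still being down. The other two caps are shut, and the pen and carton haven't moved.

```bash
python3 -c "
from h import *
print(workorder.finish_job())"
```

```text
the job is handed in; nothing more can be done
None
```

I tapped all three caps left to right at 17–18 N; the left bolt is the loose one and sank 8 mm. I handed the job in at about 24 s with its cap held open at about 1.05 rad, the bolt still down, the other two caps shut and nothing around it touched.

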